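# Index the valve table and present the check ball

### The arm

A 7-joint arm with a two-finger parallel gripper is mounted at the origin on the work surface. World frame = base frame: x ahead of the robot, y to its left, z up, the work surface at z = 0. Lengths are in m, angles in rad, forces in N, time in s.
With the tool pointing down it reaches from about 0.425 to 0.875 m from the base axis. Payload 8.4 kg.
Tool frame: the origin (TCP) lies at the very end of the fingers, on their centre line; the grasp point (between the pads) lies 19 mm behind it; x points along the fingers, y is the direction in which the jaws open and shut, and the axes are right-handed (so a half turn about x gives the same grasp; the last joint's range is limited). The gripper opens to 85 mm and grips with 20 to 120 N. Pads are 22 mm wide; open, the fingers measure 114 mm over their backs; the gripper's body (76 mm by 85 mm) begins 54 mm behind the grasp point. The pads swing forward as they close: fully open they stand 13 mm farther back than shut.
Start: joints at [-1.416, 0.333, 0.04, 1.465, -0.013, 1.343, -0.059], TCP at [0.163, 0.629, 0.231] pointing down, gripper open.
Joint ranges: [-2.58, 2.58], [-0.38, 2.09], [-1.3, 1.39], [0.25, 2.4], [-1.5, 4.64], [0.08, 2.09], [-2.65, 2.65]. Speed limits (rad/s): [2.22, 2.22, 2.79, 2.79, 3.14, 3.14, 3.14].

### API

Orientations are given as a rotation vector (axis times angle).
In Python, from cell import env, imaging gives the robot as it stands.
- The arm moves only by the tool carry_out, never from a script. Its argument "deltas" is one flat list of numbers, 4 for each row, row after row: the shift along the world's x, y, z in cm, then the turn about the world's z in degrees. A call has 1 to 8 rows; each row is the pose to reach, as a shift and turn from the pose measured when the call began; what a row does not reach only later rows make up. A row lasts 1/8 s, in which the tool goes at most 62.5 mm and 10.7 degrees, less where a joint would pass 70% of its speed; a pose out of reach is approached as far as the arm can. A call with a gripper value outside its range is refused whole. "grip" is the finger opening in cm, from 0 to 8.54, set as the call begins (left out, the last holds). The fingers move at their own pace and stop on an object; "squeeze" is the grip in N (left out, the last holds). Time passes only in rows, so rows that repeat a pose let the fingers close. It gives the time, the measured TCP pose, the force and the opening at its end, in the units of the state.
- env.get_obs(): the state, without advancing time (a new reading comes with each control period).
- imaging.capture(name): name is "side" or "top" or "wrist"; returns (picture, depth): 480x640x3 uint8, red, green, blue; 480x640 float32, m along the optical axis (not along the pixel's ray), 0 where there is no reading.
- imaging.calibration(name): a dict with "fx", "fy", "cx", "cy" (pixels), "xyz" and "rotation" of the camera in the world. Camera axes: x right, y up, looking along -z (the intrinsics and any distortion apply to the point x, -y, -z); pixel columns grow to the right and rows downward; lengths in m; the calibration is good to about 2 mm. A picture is of the moment at which its call begins: read the wrist's pose just before it. calibration takes no time and is no camera call; for the wrist camera it gives the pose at the moment of the call.
- env.sign_off(): hands the job in, once; it reports no verdict.
The state is a dict: "clock": time; "joint_pos": joint angles; "joint_vel": joint speeds; "effort": joint torques, N m; "ee_pos": TCP position; "orientation": TCP orientation; "wrist_force": force on the tool from outside, world axes, zero at the start; "moment": the same for the moment, N m; "gripper_width": opening from 0.0 (shut) to 1.0 (fully open).
Only numpy, scipy, OpenCV 4.12 (cv2) and the standard library are available. Lean on these libraries where they do the work, as an engineer would, in place of code of your own. Each camera call takes 0.05 s, during which the arm holds its last target.

### The job

I am refitting check valves: by its upright hand pin, turn the rotary table one click clockwise (seen from above), so that the next open valve body clicks in at the loading place, and let go of the pin. Then pick up the dish with the rubber ball by its handle and, keeping it level with the ball resting in the middle, swing it round about a quarter turn so that its pouring lip points straight in towards the table's centre, the tip just above the middle of that valve body's mouth and not touching it. Finish while still holding the dish there by its handle, level and still, so that I can oil the seat before the ball is tipped in, and leave the other things on the trolley where they are.

Things in the scene. Friction and masses are not known exactly. Their poses are not given: they have to be found in the camera images.
- fixture: Rotary table, fixed: grey base plate 190 mm square and a flat round aluminium dial, 250 mm across, top 54 mm above the trolley. Origin: on the trolley under the dial's axis. x axis points level from the dial's axis to the loading place, marked by a steel tongue 30 mm wide that sticks out 32 mm past the dial's rim low on the base; z up.
- dial (a joint): Angle of the dial in rad, about 0 at the start, growing as the dial turns clockwise seen from above. A spring plunger on a six-sided hub gives a click stop every 60 degrees (1.047 rad): from up to about 25 degrees either side the dial pulls itself into the stop when let go. Turning it takes about 3 N at the hand pin. No hard end stops.
- post (a point): Upright hand pin for turning the dial: round dark steel, 18 mm thick, 70 mm tall, standing on the dial 114 mm from its axis, midway in angle between two valve bodies. This point is on its axis 12 mm below its top, 112 mm above the trolley. It starts 150 degrees counter-clockwise (from above) of the loading place; grip it from above and lead it round; the gripper need not turn with it.
- mouth (a point): Centre of the mouth of the next open valve body, at the start 60 degrees counter-clockwise (from above) of the loading place; turns with the dial. Six brass bodies, 44 mm thick, are fixed on the dial every 60 degrees, 78 mm from its axis: three in a row open (36 mm bore, tops 98 mm above the trolley), three with hexagon caps (tops 106 mm), one of these at the loading place at the start.
- dish: Light metal pouring dish with handle, loose, about 0.2 kg, on a flat 3 mm rubber mat. 132 mm across the rim, 32 mm high, foot 76 mm across. Its floor is a cone rising 10 degrees from a flat spot 16 mm across: a tilt near 10 degrees or a sideways acceleration near 0.17 g makes the ball climb. Origin: centre of the underside; x axis points to the pouring lip, handle to -x, z up.
- dish_grip (a point): Centre of the dish's plain steel handle grip: a straight level bar 70 mm long (along the dish's x axis), 14 mm wide, 18 mm tall, flat upright sides. It lies 118 mm from the dish's centre, opposite the lip, 46 mm above the dish's underside.
- dish_lip (a point): Tip of the pouring lip on its inner floor: 82 mm from the dish's centre along its x axis, 18.5 mm above its underside; the lip is an open channel 38 mm wide, and about 3 mm thick underneath.
- dish_middle (a point): Centre of the dish's floor, where the ball rests, 6 mm above the dish's underside.
- ball_center (a point): Centre of the loose black rubber check ball, 32 mm in diameter, 22 g, lying in the middle of the dish.
- reel_wide: Bystander: yellow reel of sealing tape, a ring 60 mm across and 22 mm high, on the mat. Origin: centre of its underside.
- reel_small: Bystander: smaller yellow reel of sealing tape, 50 mm across, 16 mm high, on the mat. Origin: centre of its underside.
- nut: Bystander: brass union nut, about 38 mm across, 16 mm high, on the mat between table and dish. Origin: centre of its underside.
- pliers: Bystander: water-pump pliers with black handles, 200 mm long, 19 mm high, lying flat. Origin: under their middle.
- screwdriver: Bystander: black-handled screwdriver, 200 mm long, 26 mm high. Origin: under its middle.
- soap: Bystander: white soap bottle with a pump head, 72 mm across, 190 mm tall. Origin: centre of its underside.
- cap: Bystander: loose brass hexagon valve cap, 49 mm across, 14 mm high. Origin: centre of its underside.

How it is judged:
On the way, in this order (a step that is already met when the one before it is completed fails the run):
1. the dial is turned clockwise by its hand pin (value of joint dial between 0.15 and 0.95 rad and horizontal distance between the grasp point and post below 0.04 m and contact force between the fingers and fixture above 0.3 N), for 0.1 s.
2. the dial stands clicked in one stop further clockwise, the dish not yet lifted (value of joint dial between 0.967 and 1.127 rad and distance of dish_middle from where it was at the start of the episode below 0.03 m), for 0.3 s.
3. the dish is lifted clear by its handle, level, ball in the middle (height (world z) of dish_middle above 0.04 m and angle between dish's own z axis and vertical below 0.1 rad and horizontal distance between ball_center and dish_middle below 0.02 m and contact force between the fingers and dish above 1 N and distance between the grasp point and dish_grip below 0.045 m), for 0.2 s.
At the end, for the whole second after the job is handed in: Dial within 0.08 rad of its next stop (1.047). Gripper holds the dish by its handle, clear: lip tip within 15 mm sideways of the mouth's centre and 3 to 40 mm above, dish x axis within 0.2 rad of the fixture's, dish outside the table, level within 0.09 rad, still, ball within 15 mm of its middle (value of joint dial between 0.967 and 1.127 rad and horizontal distance between dish_lip and mouth below 0.015 m and z of dish_lip in the frame of mouth between 0.003 and 0.04 m and angle between the x axis of dish and the x axis of fixture, either way round below 0.2 rad and x of dish_middle in the frame of fixture above 0.13 m and angle between dish's own z axis and vertical below 0.09 rad and horizontal distance between ball_center and dish_middle below 0.015 m and height (world z) of ball_center above 0.08 m and linear speed of dish below 0.03 m/s and angular speed of dish below 0.2 rad/s and contact force between the fingers and dish above 1 N and contact force between dish and fixture below 0.3 N and distance between the grasp point and dish_grip below 0.045 m); the arm keeps its last pose, push and grip.
It fails at once if the ball leaves the middle of the dish (more than 30 mm off) (horizontal distance between ball_center and dish_middle above 0.03 m).
It fails at once if the dish is tipped by more than 0.2 rad (angle between dish's own z axis and vertical above 0.2 rad).
It fails at once if the dial is turned well past the next stop, or the wrong way (value of joint dial above 1.5 rad or value of joint dial below -0.45 rad).
It fails at once if another thing on the trolley is moved by more than 30 mm (distance of any of reel_wide, reel_small, nut, pliers, screwdriver, soap, cap from where it was at the start of the episode above 0.03 m).
It also fails if it takes over 67 s, if anything falls off the work surface, if the arm or the gripper's body presses on something with over 40 N, if the wrist force passes 120 N, or if a joint passes its speed limit or range.

## Working session

There is one attempt and no reset: what is moved stays moved. The work goes in short steps, Python scripts to look and compute and a tool call to move; the robot and the scene stay as the last step left them, time stands still between calls to the robot, and variables do not carry over. Pictures are saved under pics/ and viewed, and the job is handed in when it is done.

Besides the shell and the picture viewer there is one more tool, called after "Emit:" by a JSON object that holds its "op" and its "data". carry_out: Moves the arm, as the interface text tells. Its arguments: {"type":"object","properties":{"deltas":{"type":"array"},"grip":{"type":"number"},"squeeze":{"type":"number"}},"required":["deltas"]}

```bash
ls; mkdir -p pics
python3 - <<'E'
from cell import env, imaging
import cv2, json
for n in ["top","side"]:
    p,d=imaging.capture(n); cv2.imwrite(f"pics/{n}0.png",p[:,:,::-1])
    import numpy as np; np.savez(f"{n}0.npz",p=p,d=d,**{k:np.array(v) for k,v in imaging.calibration(n).items() if k in("fx","fy","cx","cy","xyz","rotation")})
    print(n,imaging.calibration(n), (d>0).mean())
o=env.get_obs(); print(o)
E
```

```text
pics
top {'fx': 434.58672524928517, 'fy': 434.58672524928517, 'cx': 311.2304522367536, 'cy': 232.64779574299428, 'xyz': array([ 0.41509105, -0.00996353,  1.24319599]), 'rotation': array([ 0.1104612 , -0.12344998, -1.56401742])} 0.995888671875
side {'fx': 575.4872878044599, 'fy': 575.4872878044599, 'cx': 324.4063263278886, 'cy': 236.35296407170011, 'xyz': array([-0.12693878, -0.77952873,  0.83718156]), 'rotation': array([ 0.90556353, -0.36022906, -0.70637785])} 0.9961197916666666
{'clock': 0.1, 'joint_pos': array([-1.41619129,  0.33382689,  0.03986728,  1.4661609 , -0.0133996 ,
        1.34325422, -0.05852907]), 'joint_vel': array([ 7.52819482e-05, -2.56664939e-03,  1.97351790e-03, -3.16929539e-03,
       -1.26099943e-03,  8.18489445e-04, -7.46093499e-04]), 'effort': array([ 4.40849690e-03, -6.60018468e+01,  1.37014210e+00, -4.06478012e+01,
        1.67960522e-02,  8.80949898e-03,  1.92286097e-05]), 'ee_pos': array([0.16313006, 0.62879819, 0.23052947]), 'orientation': array([ 0.19818696,  1.56167949, -0.2003609 ]), 'wrist_force': array([0.31858601, 0.22408158, 0.09697452]), 'moment': array([ 0.0242565 ,  0.03688968, -0.03414097]), 'gripper_width': 0.9996273325290101}
```

View pics/top0.png

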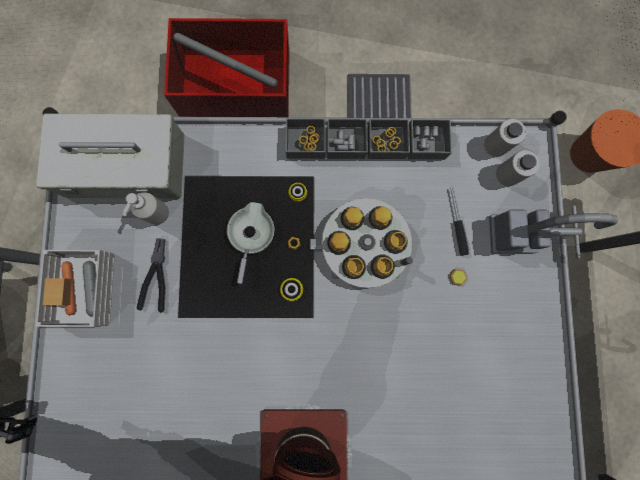

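View pics/side0.png

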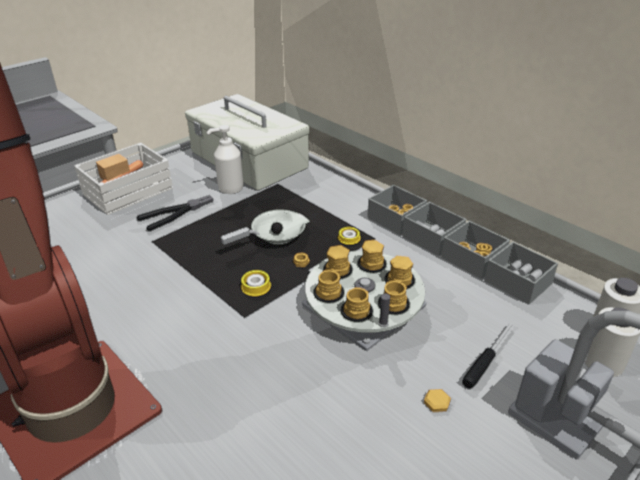

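```bash
cat > h.py <<'E'
import numpy as np, cv2
from scipy.spatial.transform import Rotation as R
def load(n):
    z=np.load(n); return z
def ray(c,u,v,z):
    M=R.from_rotvec(c["rotation"]).as_matrix()
    u=np.atleast_1d(u).astype(float);v=np.atleast_1d(v).astype(float)
    d=np.stack([(u-c["cx"])/c["fx"],-(v-c["cy"])/c["fy"],-np.ones_like(u)],-1)@M.T
    t=(z-c["xyz"][2])/d[:,2]
    return c["xyz"]+t[:,None]*d
def cloud(c,dep):
    M=R.from_rotvec(c["rotation"]).as_matrix()
    v,u=np.mgrid[:480,:640]
    p=np.stack([(u-c["cx"])/c["fx"]*dep,-(v-c["cy"])/c["fy"]*dep,-dep],-1)
    return p@M.T+c["xyz"]
def proj(c,P):
    M=R.from_rotvec(c["rotation"]).as_matrix()
    q=(np.atleast_2d(P)-c["xyz"])@M
    return np.stack([c["cx"]+c["fx"]*q[:,0]/-q[:,2], c["cy"]-c["fy"]*q[:,1]/-q[:,2]],-1)
E
python3 - <<'E'
from h import *
for n in ["top","side"]:
    c=load(n+"0.npz"); P=cloud(c,c["d"]); hsv=cv2.cvtColor(c["p"],cv2.COLOR_RGB2HSV)
    # table plane check
    pts=[(400,380),(500,350),(450,210)] if n=="top" else [(300,420),(400,380),(150,300)]
    for u,v in pts: print(n,(u,v),P[v-2:v+3,u-2:u+3].reshape(-1,3).mean(0).round(4))
    m=cv2.inRange(hsv,(10,110,60),(32,255,255))
    k,l,st,ce=cv2.connectedComponentsWithStats(m)
    for i in range(1,k):
        if st[i,4]>25:
            q=P[l==i]; zt=np.percentile(q[:,2],90)
            print(st[i],ce[i].round(1),"med",np.median(q,0).round(3),"z90",zt.round(3))
    cv2.imwrite(f"pics/{n}crop.png",cv2.resize(c["p"][160:330,170:480,::-1] if n=="top" else c["p"][180:360,150:450,::-1],None,fx=2.5,fy=2.5,interpolation=cv2.INTER_CUBIC))
E
```

```text
top (400, 380) [ 0.192  -0.2659  0.0004]
top (500, 350) [ 0.2787 -0.5264  0.0497]
top (450, 210) [ 0.6703 -0.4252  0.0009]
[ 591  109   49   59 1079] [617.9 135.8] med [ 1.122 -1.351 -0.535] z90 -0.527
[299 125  21  26 258] [309.9 139.3] med [ 0.872 -0.015  0.031] z90 0.036
[385 127  16  23 163] [392.3 137. ] med [ 0.883 -0.257  0.028] z90 0.034
[372 136  14  15 107] [378.9 142.7] med [ 0.865 -0.216  0.025] z90 0.032
[288 182  20  20 144] [297.4 192.1] med [0.717 0.02  0.012] z90 0.021
[343 207  20  19 272] [352.8 216.1] med [ 0.631 -0.13   0.105] z90 0.108
[372 206  20  20 268] [381.6 215.6] med [ 0.634 -0.208  0.105] z90 0.109
[330 232  19  19 276] [339.1 241.1] med [ 0.564 -0.093  0.105] z90 0.108
[387 232  20  18 252] [396.5 240.6] med [ 0.569 -0.25   0.076] z90 0.099
[288 237  13  13  92] [293.6 242.7] med [0.57  0.029 0.015] z90 0.022
[373 257  21  18 270] [383.  265.7] med [ 0.501 -0.213  0.076] z90 0.098
[345 258  19  18 267] [354.1 266.2] med [ 0.5   -0.135  0.076] z90 0.099
[ 43 262  32  51 863] [ 59.3 290. ] med [0.431 0.645 0.082] z90 0.086
[450 270  17  15 191] [457.8 27
[... 355 characters left out ...]
07.8] med [ 0.882 -0.007  0.03 ] z90 0.035
[337 226  24  19 262] [348.7 236.2] med [0.715 0.016 0.01 ] z90 0.019
[360 239  24  32 581] [371.9 255. ] med [ 0.623 -0.142  0.089] z90 0.106
[476 243  16  13 153] [483.4 248.4] med [ 0.895 -0.252  0.027] z90 0.031
[ 316  245   34   55 1193] [333.2 272.7] med [ 0.519 -0.118  0.085] z90 0.105
[293 252  17  16 207] [300.9 259.3] med [0.571 0.03  0.011] z90 0.019
[ 385  256   28   56 1066] [398.4 282.5] med [ 0.612 -0.232  0.088] z90 0.106
[241 269  31  28 491] [255.4 283.9] med [0.433 0.028 0.013] z90 0.025
[344 287  26  32 650] [356.8 303.5] med [ 0.494 -0.218  0.081] z90 0.097
[424 390  26  21 434] [436.8 400. ] med [ 0.47  -0.439  0.013] z90 0.015
```

View pics/topcrop.png

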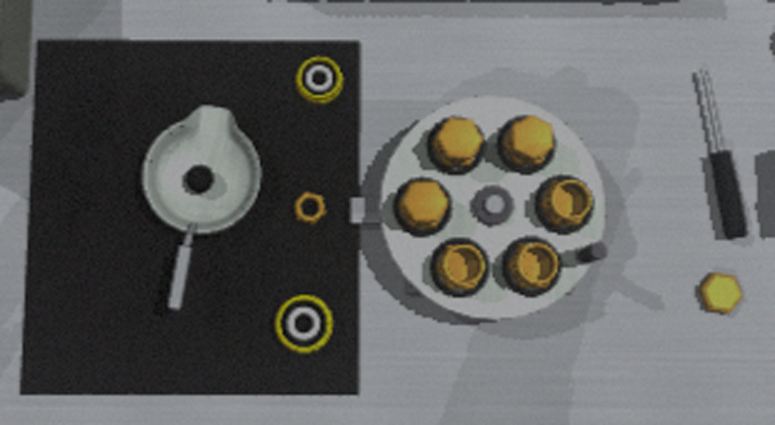

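View pics/sidecrop.png

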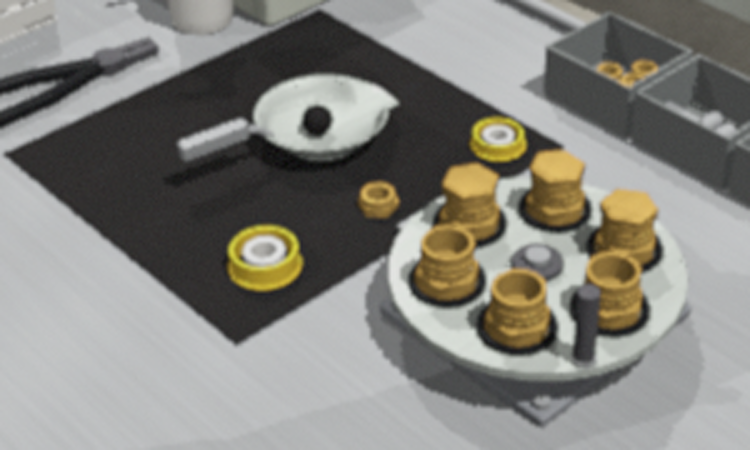

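Run:
```python
from h import *
from scipy.optimize import least_squares
c=load("top0.npz"); P=cloud(c,c["d"]); 
def circ(q,r=None):
    if r is None:
        s=least_squares(lambda a:np.hypot(q[:,0]-a[0],q[:,1]-a[1])-a[2],[*q[:,:2].mean(0),.05],loss="soft_l1",f_scale=.003); return s.x
cs=[]
for (u,v,h) in [(353,216,.106),(382,216,.106),(339,241,.106),(397,241,.098),(383,266,.098),(354,266,.098)]:
    W=P[v-14:v+15,u-14:u+15].reshape(-1,3)
    q=W[abs(W[:,2]-h)<.005]; 
    if h<.1: (x,y),r=cv2.minEnclosingCircle((q[:,:2]*1000).astype(np.float32)); e=np.array([x,y])/1000; a=circ(q)
    else: e=(q[:,:2].min(0)+q[:,:2].max(0))/2; r=0; a=q.mean(0)
    cs.append(e if h>.1 else a[:2]); print((u,v),len(q),e.round(4),r,a.round(4))
cs=np.array(cs); ang0=np.array([120,180+0,60,240,300,0])  # filled below
def model(p):
    return p[:2]
s=least_squares(lambda p:np.hypot(*(cs-p[:2]).T)-.078,[.565,-.17]); ctr=s.x
print("centre r=78 fit",ctr,s.fun.round(4), "mean",cs.mean(0))
a=np.degrees(np.arctan2(*(cs-ctr).T[::-1])); print("angles",a.round(2), (a%60).round(2))
g=P[190:300,310:420].reshape(-1,3); q=g[abs(g[:,2]-.054)<.004]; rr=np.hypot(*(q[:,:2]-ctr).T); print("dial pts max r",np.percentile(rr,[90,98,99.5]))
# outermost ring by angle
an=np.arctan2(q[:,1]-ctr[1],q[:,0]-ctr[0]); pts=[]
for k in np.linspace(-np.pi,np.pi,37)[:-1]:
    w=(an>=k)&(an<k+.175); 
    if w.sum()>5: pts.append(q[w][np.argsort(rr[w])[-2]])
print("dial circ",circ(np.array(pts)))
g=P[245:275,390:420].reshape(-1,3); q=g[g[:,2]>.115]; print("post top",len(q),q.mean(0),q.min(0),q.max(0))
pc=np.r_[q.mean(0)[:2]]-ctr; print("post r,ang",np.hypot(*pc),np.degrees(np.arctan2(pc[1],pc[0])))
# tongue
print(P[243,311:320].round(3).tolist())
# dish
g=P[195:260,220:280].reshape(-1,3); q=g[(g[:,2]>.030)&(g[:,2]<.042)]
print("rim",circ(q))
g=P[245:295,225:260].reshape(-1,3); q=g[(g[:,2]>.048)]; print("handle",len(q),q.mean(0),q.min(0),q.max(0))
m=q[:,:2].mean(0); w,V=np.linalg.eigh(np.cov(q[:,:2].T)); print(V[:,1],np.degrees(np.arctan2(V[1,1],V[0,1]))); pr=(q[:,:2]-m)@V; print(pr.min(0),pr.max(0))
hsv=cv2.cvtColor(c["p"],cv2.COLOR_RGB2HSV); mm=(hsv[200:255,225:275,2]<60); vv,uu=np.nonzero(mm); 
b=P[vv+200,uu+225]; print("ball",len(b),np.median(uu)+225,np.median(vv)+200,b.mean(0),b.max(0))
```

```text
(353, 216) 207 [ 0.6358 -0.1332] 0 [ 0.6346 -0.1326  0.1058]
(382, 216) 207 [ 0.6371 -0.2107] 0 [ 0.636  -0.2101  0.1058]
(339, 241) 217 [ 0.5667 -0.0954] 0 [ 0.5663 -0.0952  0.1057]
(397, 241) 78 [ 0.5703 -0.251 ] 21.967573165893555 [ 0.5698 -0.2506  0.0197]
(383, 266) 78 [ 0.5018 -0.2137] 22.0924129486084 [ 0.5017 -0.2132  0.0198]
(354, 266) 76 [ 0.4999 -0.1353] 21.669275283813477 [ 0.5001 -0.1354  0.0197]
centre r=78 fit [ 0.56864507 -0.17297748] [ 0.0001  0.0002 -0.0004 -0.0004  0.0001  0.0002] mean [ 0.56854918 -0.17307786]
angles [  30.64  -28.85   91.41  -89.11 -149.01  151.3 ] [30.64 31.15 31.41 30.89 30.99 31.3 ]
dial pts max r [0.12065126 0.1237668  0.12433171]
dial circ [ 0.56867057 -0.17288966  0.12376298]
post top 43 [ 0.50881359 -0.25947018  0.17626985] [ 0.41509105 -0.28014348  0.11556609] [ 0.52089505 -0.00996353  1.24319599]
post r,ang 0.10517030389762073 -124.67361793698943
[[0.569, -0.019, 0.02], [0.57, -0.022, 0.016], [0.569, -0.025, 0.021], [0.57, -0.028, 0.016], [0.569, -0.031, 0.017], [0.57, -0.034, 0.015], [0.57, -0.036, 0.014], [0.569, -0.039, 0.018], [0.569, -0.042, 0.018]]
rim [0.60598513 0.15058528 0.06124144]
handle 154 [0.4874564  0.16019027 0.11101998] [ 0.41509105 -0.00996353  0.04822311] [0.53698906 0.17887959 1.24319599]
[0.46207484 0.88684094] 62.478925931530775
[-0.04396164 -0.18433756] [0.03658779 0.02454546]
ball 975 245.0 218.0 [0.62461392 0.16281719 0.00971928] [0.69837859 0.23207817 1.24319599]
```

Run:
```python
from h import *
for n,b,h in [("top",(245,275,390,420),(245,295,225,260)),("side",(285,335,370,395),(215,255,210,260))]:
    c=load(n+"0.npz"); P=cloud(c,c["d"]); ok=(c["d"]>0)
    def reg(r,lo,hi):
        s=np.s_[r[0]:r[1],r[2]:r[3]]; g=P[s][ok[s]]; return g[(g[:,2]>lo)&(g[:,2]<hi)]
    q=reg(b,.117,.13); print(n,"post",len(q),np.median(q,0),(q.min(0)+q.max(0))/2,q.max(0)-q.min(0))
    q=reg(h,.05,.075); print("handle",len(q),np.median(q,0),q.min(0),q.max(0))
    m=q[:,:2].mean(0); w,V=np.linalg.eigh(np.cov(q[:,:2].T)); print("axis",np.degrees(np.arctan2(V[1,1],V[0,1]))); pr=(q[:,:2]-m)@V; e0,e1=pr.min(0),pr.max(0); print(e1-e0, m+V@((e0+e1)/2))
    r=(195,260,220,280) if n=="top" else (205,250,245,315)
    q=reg(r,.0,.06); 
    hsv=cv2.cvtColor(c["p"],cv2.COLOR_RGB2HSV); s=np.s_[r[0]:r[1],r[2]:r[3]]
    mk=((hsv[...,2]>110)&ok)[s]; q=P[s][mk]; q=q[(q[:,2]>.005)&(q[:,2]<.06)]
    print("dish z pct",np.percentile(q[:,2],[1,50,95,99]).round(4))
    if n=="top":
        (x,y),rad=cv2.minEnclosingCircle((q[:,:2]*1000).astype(np.float32)); print(x,y,rad)
    bb=(225,240,268,286) if n=="side" else (222,242,240,262)
    vv,uu=np.nonzero(hsv[bb[0]:bb[1],bb[2]:bb[3],2]<60); print("ball px",len(uu),uu.mean()+bb[2],vv.mean()+bb[0], ray(c,uu.mean()+bb[2],vv.mean()+bb[0],.025), (uu.min(),uu.max(),vv.min(),vv.max()))
```

```text
top post 39 [ 0.51296155 -0.27154559  0.12486386] [ 0.51283566 -0.27218183  0.123274  ] [0.01611878 0.01592329 0.00874361]
handle 140 [0.48973712 0.16859942 0.05765095] [0.45431837 0.15807948 0.05082401] [0.5311419  0.17887959 0.06551112]
axis 171.1846025767424
[0.01408913 0.07786355] [0.49271157 0.16851405]
dish z pct [0.0076 0.0169 0.0355 0.0385]
603.1552734375 153.2506561279297 83.85853576660156
ball px 90 249.24444444444444 231.34444444444443 [[0.60097966 0.15579759 0.025     ]] (np.int64(4), np.int64(14), np.int64(4), np.int64(14))
side post 67 [ 0.51117067 -0.27325061  0.12268606] [ 0.51247879 -0.27182984  0.12203505] [0.01878618 0.01875182 0.00982129]
handle 164 [0.48509363 0.167896   0.05648455] [0.45180689 0.15204461 0.05001888] [0.52040949 0.18461211 0.06100825]
axis 169.39873843830694
[0.02309319 0.06922559] [0.4859384  0.16803789]
dish z pct [0.0062 0.0193 0.0376 0.0561]
ball px 78 276.3076923076923 228.69230769230768 [[0.59787739 0.1532508  0.025     ]] (np.int64(4), np.int64(13), np.int64(0), np.int64(8))
```

Run:
```python
from h import *
from cell import env
o=env.get_obs(); M=R.from_rotvec(o["orientation"]).as_matrix(); print(M.round(3)); print(np.degrees(np.arctan2(M[1,1],M[0,1])))
```

```text
[[-0.     0.251  0.968]
 [-0.001  0.968 -0.251]
 [-1.    -0.001  0.   ]]
75.45582760656958
```

Emit:
{"op": "carry_out", "data": {"deltas": [4,-4,3,0,8,-8,5,0,12,-12,6,0,16,-16,6,0,20,-20,6,0,24,-24,6,0,27,-28,6,0,30,-32,6,0], "grip": 4.5, "squeeze": 25}}

```text
clock: 1.1
ee_pos: [0.4639, 0.3072, 0.2902]
orientation: [0.198, 1.562, -0.201]
wrist_force: [1.1, -0.0, -0.2]
gripper_width: 0.528
```

Emit:
{"op": "carry_out", "data": {"deltas": [2,-4.5,0,-10,3.5,-9,0,-20,5,-13.5,0,-30,6,-18,0,-40,7,-22.5,0,-50,7,-27,0,-60,7,-31.5,0,-70,7,-36,0,-80]}}

```text
clock: 2.1
ee_pos: [0.5335, -0.0543, 0.29]
orientation: [1.271, 1.17, -1.273]
wrist_force: [0.3, 0.5, -0.3]
gripper_width: 0.529
```

Emit:
{"op": "carry_out", "data": {"deltas": [0,-4,0,-10,0,-8,-1,-20,0,-11,-3,-30,-1,-14,-4,-40,-1,-17,-5,-48,-2,-20,-6,-54,-2.1,-21.9,-7,-54,-2.1,-21.9,-7,-54]}}

```text
clock: 3.1
ee_pos: [0.5114, -0.2744, 0.2192]
orientation: [1.915, 0.534, -1.92]
wrist_force: [-0.1, -0.2, 0.7]
gripper_width: 0.53
```

Run:
```python
from h import *
from cell import env,imaging
o=env.get_obs(); M=R.from_rotvec(o["orientation"]).as_matrix(); print(o["ee_pos"],o["joint_pos"].round(2),np.degrees(np.arctan2(M[1,1],M[0,1])),o["clock"])
c=imaging.calibration("wrist");p,d=imaging.capture("wrist"); cv2.imwrite("pics/w1.png",p[:,:,::-1])
print(c)
```

```text
[ 0.51136294 -0.27444126  0.21917166] [-0.34  0.27  0.91  1.69 -0.22  1.29 -0.42] -59.033038282344094 3.1
{'fx': 351.54165546742274, 'fy': 351.54165546742274, 'cx': 318.68135393846416, 'cy': 238.08364565037033, 'xyz': array([ 0.57109467, -0.23855142,  0.36024405]), 'rotation': array([-0.25126539,  0.1457363 , -1.02346923])}
```

View pics/w1.png

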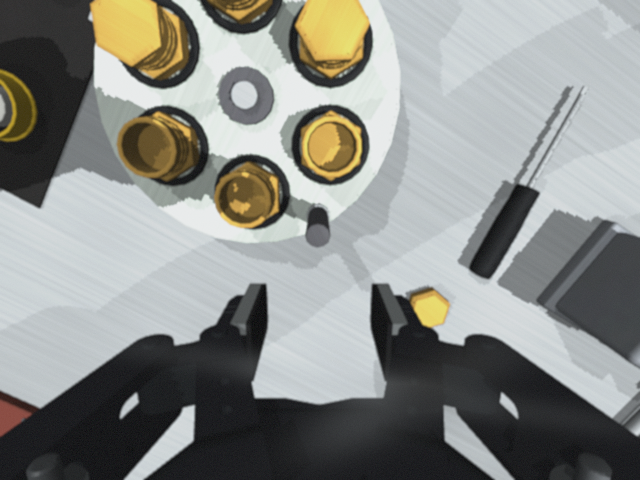

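Run:
```python
from h import *
from cell import env,imaging
c=imaging.calibration("wrist")
print(proj(c,[[.5128,-.272,.124],[.5128,-.272,.054]]), ray(c,318,213,.124))
```

```text
[[318.6468448  239.4441907 ]
 [318.87355469 217.70636511]] [[ 0.52875538 -0.26188186  0.124     ]]
```

Emit:
{"op": "carry_out", "data": {"deltas": [0.1,0.2,-3,0,0.1,0.2,-6,0,0.1,0.2,-8.5,0,0.1,0.2,-10.5,0,0.1,0.2,-11.7,0,0.1,0.2,-11.7,0,0.1,0.2,-11.7,0]}}

```text
clock: 4.03
ee_pos: [0.5136, -0.2716, 0.1034]
orientation: [1.916, 0.534, -1.917]
wrist_force: [0.3, -0.4, 0.0]
gripper_width: 0.527
```

Emit:
{"op": "carry_out", "data": {"deltas": [0,0,0,0,0,0,0,0,0,0,0,0,0,0,0,0], "grip": 0.5, "squeeze": 25}}

```text
clock: 4.53
ee_pos: [0.5141, -0.2717, 0.1043]
orientation: [1.917, 0.534, -1.915]
wrist_force: [-1.8, 1.1, 6.7]
gripper_width: 0.196
```

Run:
```python
from h import *
from cell import env,imaging
o=env.get_obs(); print(o["ee_pos"],o["wrist_force"],o["gripper_width"])
c=np.array([.5687,-.173]); a0=np.radians(241.06)
p0=o["ee_pos"][:2]; print(np.hypot(*(p0-c)),np.degrees(np.arctan2(*(p0-c)[::-1]))+360)
for t in range(0,65,4):
    a=a0-np.radians(t); print(t,((.114*np.array([np.cos(a),np.sin(a)])-.114*np.array([np.cos(a0),np.sin(a0)]))*100).round(2))
```

```text
[ 0.51411201 -0.27168271  0.10426891] [-1.80364783  1.14094574  6.72913462] 0.1957246801492187
0.11277466869525371 241.0500914035379
0 [0. 0.]
4 [-0.68  0.41]
8 [-1.33  0.86]
12 [-1.95  1.36]
16 [-2.54  1.91]
20 [-3.08  2.49]
24 [-3.58  3.11]
28 [-4.04  3.76]
32 [-4.45  4.44]
36 [-4.81  5.15]
40 [-5.12  5.88]
44 [-5.38  6.63]
48 [-5.59  7.4 ]
52 [-5.74  8.18]
56 [-5.84  8.97]
60 [-5.88  9.77]
64 [-5.87 10.56]
```

Emit:
{"op": "carry_out", "data": {"deltas": [-0.7,0.4,0,0,-1.3,0.9,0,0,-2.0,1.4,0,0,-2.5,1.9,0,0,-3.1,2.5,0,0,-3.6,3.1,0,0,-4.0,3.8,0,0,-4.5,4.4,0,0]}}

```text
clock: 5.52
ee_pos: [0.4671, -0.2312, 0.1044]
orientation: [1.916, 0.527, -1.918]
wrist_force: [-2.2, -11.7, -1.9]
gripper_width: 0.198
```

Run:
```python
from h import *
from cell import env,imaging
o=env.get_obs(); 
c=np.array([.5687,-.173])
p0=o["ee_pos"][:2]; print(np.hypot(*(p0-c)),np.degrees(np.arctan2(*(p0-c)[::-1]))+360, (c+.114*np.array([np.cos(np.radians(181)),np.sin(np.radians(181))])-p0)*100)
```

```text
0.11704734369545725 209.81585984558518 [-1.24291016  5.62080206]
```

Run:
```python
import numpy as np
c=np.array([.5687,-.173]);p0=np.array([0.4671,-0.2312])
for t in [206,202,198,194,190,186,183,181,179]:
    a=np.radians(t); print(t,((c+.114*np.array([np.cos(a),np.sin(a)])-p0)*100).round(2))
```

```text
206 [-0.09  0.82]
202 [-0.41  1.55]
198 [-0.68  2.3 ]
194 [-0.9   3.06]
190 [-1.07  3.84]
186 [-1.18  4.63]
183 [-1.22  5.22]
181 [-1.24  5.62]
179 [-1.24  6.02]
```

Emit:
{"op": "carry_out", "data": {"deltas": [-0.1,0.8,0,0,-0.4,1.5,0,0,-0.7,2.3,0,0,-0.9,3.1,0,0,-1.1,3.8,0,0,-1.2,4.6,0,0,-1.2,5.2,0,0,-1.2,5.6,0,0]}}

```text
clock: 6.52
ee_pos: [0.4546, -0.1747, 0.1043]
orientation: [1.915, 0.528, -1.919]
wrist_force: [-3.9, -2.4, 3.5]
gripper_width: 0.199
```

Emit:
{"op": "carry_out", "data": {"deltas": [0,0,0,0,0,0,0,0]}}

```text
clock: 6.78
ee_pos: [0.4546, -0.1743, 0.1043]
orientation: [1.915, 0.529, -1.92]
wrist_force: [-3.3, 0.4, 3.2]
gripper_width: 0.201
```

Run:
```python
from h import *
from cell import env,imaging
o=env.get_obs(); 
c=np.array([.5687,-.173])
p0=o["ee_pos"][:2]; print(np.hypot(*(p0-c)),np.degrees(np.arctan2(*(p0-c)[::-1]))%360,o["joint_pos"].round(2))
```

```text
0.11408496214078805 180.6498798651232 [-0.55  0.14  0.89  2.04 -0.13  1.02 -0.63]
```

Emit:
{"op": "carry_out", "data": {"deltas": [0,0,0,0,0,0,0,0,0,0,0,0,0,0,3,0,0,0,6,0,0,0,10,0,0,0,14,0,0,0,15,0], "grip": 4.5}}

```text
clock: 7.78
ee_pos: [0.4557, -0.1746, 0.2566]
orientation: [1.919, 0.528, -1.915]
wrist_force: [0.5, 0.2, 0.3]
gripper_width: 0.529
```

```bash
cat > dial.py <<'E'
from h import *
from scipy.optimize import least_squares
from cell import imaging
def dial(tag):
    c=imaging.calibration("top"); p,d=imaging.capture("top"); cv2.imwrite(f"pics/{tag}.png",p[:,:,::-1])
    P=cloud(c,d); hsv=cv2.cvtColor(p,cv2.COLOR_RGB2HSV); ctr=np.array([.5687,-.173])
    m=cv2.inRange(hsv,(10,110,60),(32,255,255)); k,l,st,ce=cv2.connectedComponentsWithStats(m)
    for i in range(1,k):
        if st[i,4]<60: continue
        g=P[l==i]; g=g[(g[:,2]>.05)&(g[:,2]<.115)]
        if len(g)<40 or np.hypot(*(g[:,:2].mean(0)-ctr))>.11: continue
        u,v=ce[i].astype(int); W=P[v-14:v+15,u-14:u+15].reshape(-1,3); h=.106 if np.percentile(g[:,2],70)>.1 else .098
        q=W[abs(W[:,2]-h)<.005]
        s=least_squares(lambda a:np.hypot(q[:,0]-a[0],q[:,1]-a[1])-a[2],[*q[:,:2].mean(0),.02],loss="soft_l1",f_scale=.003).x[:2] if h<.1 else q[:,:2].mean(0)
        e=s-ctr; print("cap" if h>.1 else "open",len(q),s.round(4),"r",np.hypot(*e).round(4),"ang",np.degrees(np.arctan2(e[1],e[0])).round(2))
    return c,p,d,P
if __name__=="__main__":
    import sys; dial(sys.argv[1])
E
python3 dial.py top1
```

```text
cap 212 [ 0.6354 -0.1322] r 0.0781 ang 31.46
cap 210 [ 0.6361 -0.2104] r 0.0771 ang -29.03
open 72 [ 0.5667 -0.0949] r 0.0781 ang 91.44
open 11 [ 0.5717 -0.2478] r 0.0749 ang -87.7
open 76 [ 0.5002 -0.1353] r 0.0782 ang 151.2
```

View pics/top1.png

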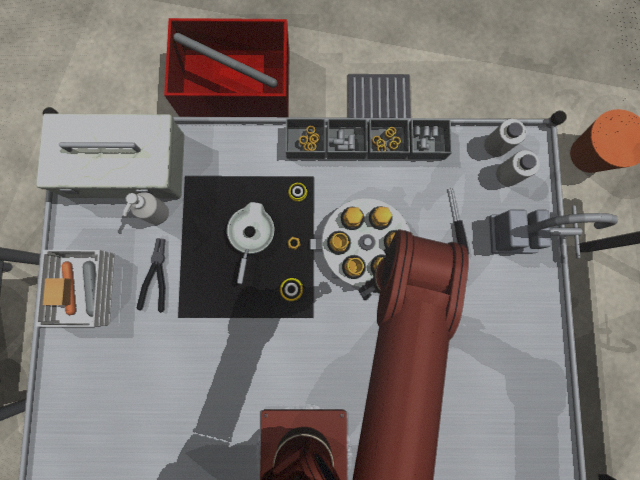

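Emit:
{"op": "carry_out", "data": {"deltas": [1,3,0,10,3,6,0,20,4,9,0,30,4,12,0,40,4,15,0,50,4,18,0,60,4,21,0,70,4,24,0,80], "grip": 5}}

```text
clock: 8.82
ee_pos: [0.4951, 0.0664, 0.255]
orientation: [0.933, 1.363, -0.932]
wrist_force: [0.8, 0.2, 0.5]
gripper_width: 0.583
```

Emit:
{"op": "carry_out", "data": {"deltas": [0,2,0,10,0,4,0,20,0,6,0,30,0,8,0,40,-1,10,0,50,-1,10.3,0,59,-1,10.3,0,59,-1,10.3,0,59]}}

```text
clock: 9.82
ee_pos: [0.485, 0.1689, 0.2543]
orientation: [0.137, 1.568, -0.138]
wrist_force: [-0.1, 0.2, -0.1]
gripper_width: 0.585
```

Run:
```python
from h import *
from cell import env,imaging
o=env.get_obs(); M=R.from_rotvec(o["orientation"]).as_matrix(); print(o["ee_pos"],o["joint_pos"].round(2),np.degrees(np.arctan2(M[1,1],M[0,1])),o["clock"])
c=imaging.calibration("wrist");p,d=imaging.capture("wrist"); cv2.imwrite("pics/w2.png",p[:,:,::-1])
np.savez("w2.npz",p=p,d=d,**{k:np.array(v) for k,v in c.items() if k in("fx","fy","cx","cy","xyz","rotation")})
```

```text
[0.48499337 0.16885621 0.254342  ] [-0.98  0.03  0.57  1.78 -0.02  1.34  1.  ] 79.97035847931298 9.825
```

View pics/w2.png

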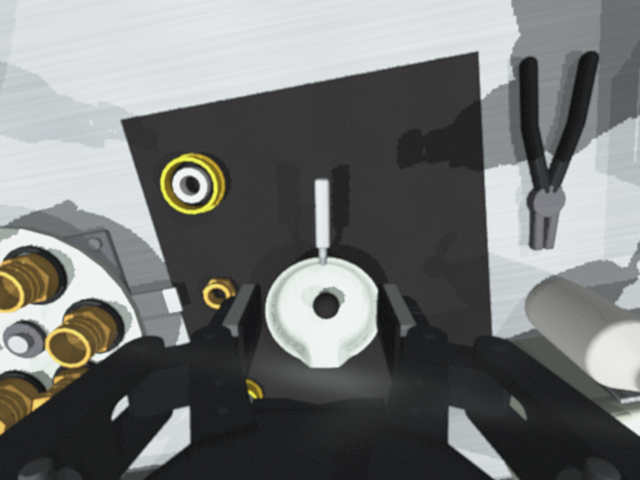

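Run:
```python
from h import *
c=load("w2.npz"); p=c["p"]; g=cv2.cvtColor(p,cv2.COLOR_RGB2GRAY)
m=np.zeros_like(g); m[172:250,305:340]=(g[172:250,305:340]>150)*255
k,l,st,ce=cv2.connectedComponentsWithStats(m); i=1+np.argmax(st[1:,4]); print(st[i],ce[i])
P=cloud(c,c["d"]); q=P[l==i]; q=q[(q[:,2]>.04)&(q[:,2]<.075)]; print("z",np.percentile(q[:,2],[5,50,95]))
rc=cv2.minAreaRect(np.argwhere(l==i)[:,::-1].astype(np.float32)); b=cv2.boxPoints(rc); W=ray(c,b[:,0],b[:,1],.058); print(rc,W.round(4))
print("centre",W.mean(0)); 
for j in range(4): e=W[(j+1)%4]-W[j]; print(np.hypot(*e[:2]),np.degrees(np.arctan2(e[1],e[0])))
mb=np.zeros_like(g); mb[285:325,310:345]=(g[285:325,310:345]<70)*255
k,l,st,ce=cv2.connectedComponentsWithStats(mb); i=1+np.argmax(st[1:,4]); print(st[i],ce[i],ray(c,*ce[i],.025))
# rim circle from wrist depth
md=np.zeros_like(g); md[250:372,260:382]=(g[250:372,260:382]>110); q=P[(md>0)]; q=q[(q[:,2]>.03)&(q[:,2]<.043)]
(x,y),r=cv2.minEnclosingCircle((q[:,:2]*1000).astype(np.float32)); print("rim",x,y,r,len(q))
```

```text
[315 179  14  71 914] [321.80306346 213.45623632]
z [0.05484772 0.05646575 0.05775027]
((321.5, 214.0), (70.0, 13.0), 90.0) [[0.4526 0.1713 0.058 ]
 [0.4548 0.1835 0.058 ]
 [0.5237 0.1718 0.058 ]
 [0.5214 0.1589 0.058 ]]
centre [0.48814461 0.17135559 0.058     ]
0.012385558800541943 79.95187896130714
0.06990855104112913 -9.643470427737078
0.013087565604433056 -100.03336061309723
0.0699104894328333 169.78117901061606
[314 292  25  26 488] [325.86270492 304.84631148] [[0.60050568 0.15702594 0.025     ]]
rim 602.9214477539062 153.94227600097656 71.77017211914062 1384
```

Emit:
{"op": "carry_out", "data": {"deltas": [0.6,0.1,-3,0.5,1.2,0.1,-7,1,1.2,0.1,-11,1,1.2,0.1,-15,1,1.2,0.1,-16.5,1,1.2,0.1,-17,1,1.2,0.1,-17,1,1.2,0.1,-17,1], "grip": 4}}

```text
clock: 10.88
ee_pos: [0.4979, 0.1702, 0.0858]
orientation: [0.124, 1.567, -0.123]
wrist_force: [-0.2, 0.4, 0.5]
gripper_width: 0.468
```

Run:
```python
from h import *
from cell import env,imaging
o=env.get_obs(); M=R.from_rotvec(o["orientation"]).as_matrix(); print(o["ee_pos"],np.degrees(np.arctan2(M[1,1],M[0,1])),o["clock"])
c=imaging.calibration("wrist");p,d=imaging.capture("wrist"); cv2.imwrite("pics/w3.png",p[:,:,::-1])
np.savez("w3.npz",p=p,d=d,**{k:np.array(v) for k,v in c.items() if k in("fx","fy","cx","cy","xyz","rotation")})
```

```text
[0.49785867 0.17022414 0.08580486] 80.98465819647755 10.875
```

View pics/w3.png

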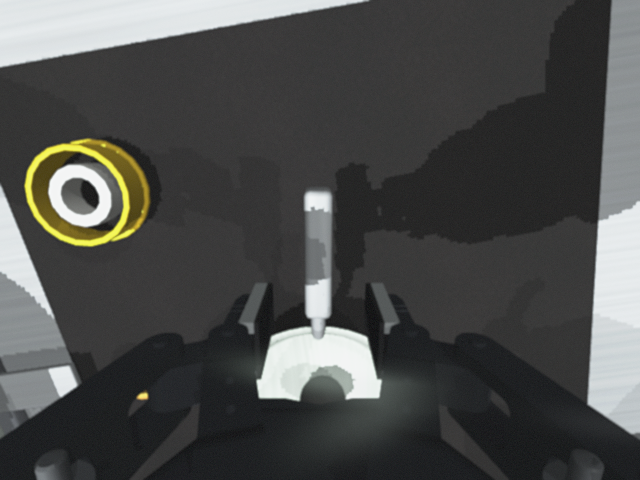

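Run:
```python
from h import *
c=load("w3.npz"); W=ray(c,[317.5,318],[194,318],.058); print(W,W.mean(0),np.hypot(*(W[1]-W[0])[:2])); e=W[1]-W[0]; print(np.degrees(np.arctan2(e[1],e[0])))
print(ray(c,319,318,.058))
```

```text
[[0.45499717 0.17699079 0.058     ]
 [0.52068832 0.1667483  0.058     ]] [0.48784275 0.17186955 0.058     ] 0.06648485298853188
-8.86214112711009
[[0.52077238 0.16727578 0.058     ]]
```

Emit:
{"op": "carry_out", "data": {"deltas": [-0.1,0,-1.5,0,-0.1,0,-3,0,-0.1,0,-4.5,0,-0.1,0,-5.5,0,-0.1,0,-5.5,0], "grip": 3}}

```text
clock: 11.55
ee_pos: [0.4962, 0.1698, 0.0296]
orientation: [0.123, 1.569, -0.124]
wrist_force: [-0.3, 0.1, -0.5]
gripper_width: 0.353
```

Emit:
{"op": "carry_out", "data": {"deltas": [0,0,0,0,0,0,0,0,0,0,0,0], "grip": 0.5, "squeeze": 30}}

```text
clock: 11.92
ee_pos: [0.4965, 0.1699, 0.03]
orientation: [0.123, 1.568, -0.124]
wrist_force: [1.7, -1.3, -0.8]
gripper_width: 0.155
```

Emit:
{"op": "carry_out", "data": {"deltas": [0,0,0,0,0,0,0,0,0,0,0,0], "grip": 0, "squeeze": 100}}

```text
clock: 12.3
ee_pos: [0.4965, 0.1699, 0.0301]
orientation: [0.123, 1.568, -0.124]
wrist_force: [0.9, -0.3, 1.6]
gripper_width: 0.146
```

Emit:
{"op": "carry_out", "data": {"deltas": [0,0,0.1,0,0,0,0.3,0,0,0,0.5,0,0,0,0.8,0,0,0,1.1,0,0,0,1.4,0,0,0,1.5,0,0,0,1.5,0]}}

```text
clock: 13.3
ee_pos: [0.4965, 0.17, 0.0451]
orientation: [0.123, 1.568, -0.124]
wrist_force: [-0.0, -0.9, -2.8]
gripper_width: 0.146
```

```bash
cat > look.py <<'E'
from h import *
from cell import env,imaging
import sys
t=sys.argv[1]
o=env.get_obs(); M=R.from_rotvec(o["orientation"]).as_matrix(); print(o["ee_pos"],np.degrees(np.arctan2(M[1,1],M[0,1])),o["clock"],o["joint_pos"].round(2),o["wrist_force"].round(1),o["gripper_width"])
for n in ["side","top"]:
    c=imaging.calibration(n);p,d=imaging.capture(n)
    cv2.imwrite(f"pics/{n}_{t}.png",cv2.resize(p[130:360,180:480,::-1],None,fx=2.5,fy=2.5,interpolation=cv2.INTER_CUBIC))
    np.savez(f"{n}_{t}.npz",p=p,d=d,**{k:np.array(v) for k,v in c.items() if k in("fx","fy","cx","cy","xyz","rotation")})
E
python3 look.py a
```

```text
[0.4965453  0.16995708 0.04514137] 80.97958435355149 13.3 [-0.9   0.29  0.56  1.99 -0.19  0.91  1.17] [-0.  -0.9 -2.8] 0.1462147915872216
```

View pics/side_a.png

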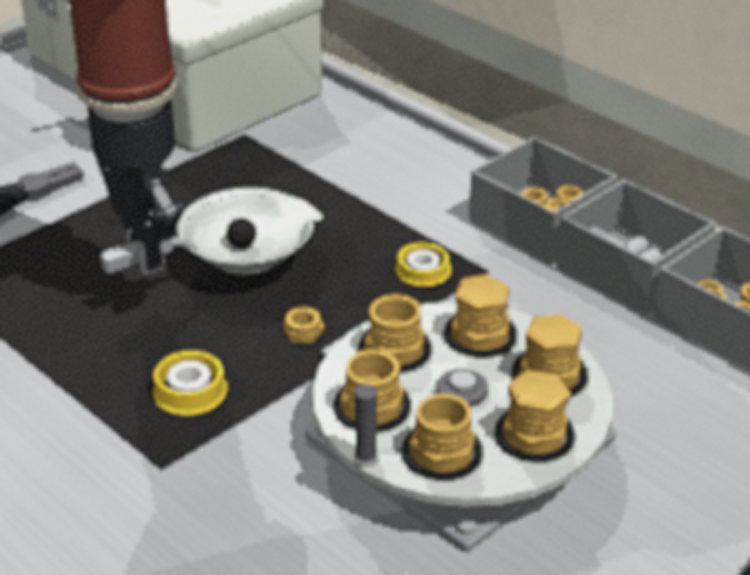

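View pics/top_a.png

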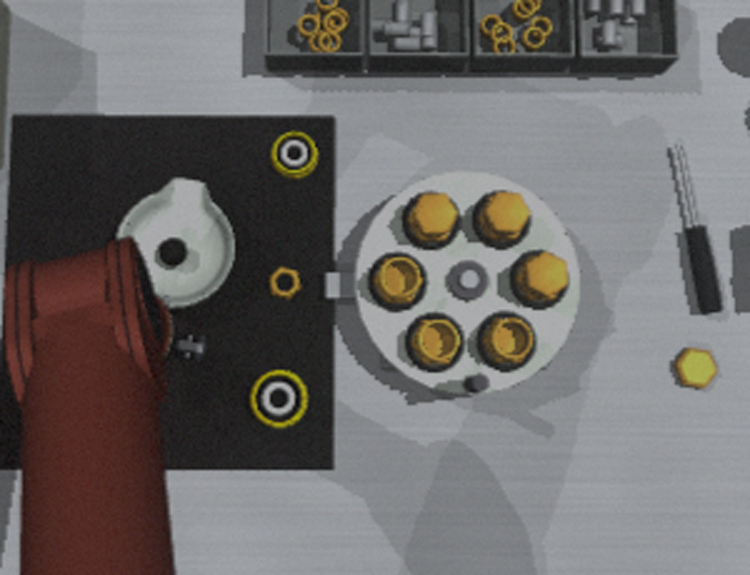

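```bash
cat > level.py <<'E'
from h import *
import sys
t,xc,yc,zr=sys.argv[1],*map(float,sys.argv[2:5])   # expected dish centre & rim height
for n in ["top","side"]:
    c=load(f"{n}_{t}.npz"); P=cloud(c,c["d"]); p=c["p"].astype(int); g=p.sum(2)/3; sat=p.max(2)-p.min(2)
    near=(np.hypot(P[...,0]-xc,P[...,1]-yc)<.1)&(c["d"]>0)&(P[...,2]>zr-.04)&(P[...,2]<zr+.02)&(g>90)&(sat<45)
    k,l,st,ce=cv2.connectedComponentsWithStats(near.astype(np.uint8)); i=1+np.argmax(st[1:,4]); q=P[l==i]
    r=np.hypot(q[:,0]-xc,q[:,1]-yc); a=np.degrees(np.arctan2(q[:,1]-yc,q[:,0]-xc)).round()
    e=[]
    for s in range(-180,180,15):
        w=(a>=s)&(a<s+15)&(r>.05)
        if w.sum()>2: j=np.argsort(q[w][:,2])[-2]; e.append(q[w][j])
    e=np.array(e)
    A=np.c_[e[:,:2]-[xc,yc],np.ones(len(e))]; 
    ok=np.ones(len(e),bool)
    for _ in range(3):
        s=np.linalg.lstsq(A[ok],e[ok,2],rcond=None)[0]; res=e[:,2]-A@s; ok=abs(res)<.004
    print(n,len(e),ok.sum(),"plane slopes deg",np.degrees(np.arctan(s[:2])).round(2),"z at centre",s[2].round(4),"res",res.std().round(4))
    # floor circle symmetric: dark ball
    dk=(np.hypot(P[...,0]-xc,P[...,1]-yc)<.045)&(g<70)&(P[...,2]>zr-.045)&(P[...,2]<zr+.03)
    k,l,st,ce=cv2.connectedComponentsWithStats(dk.astype(np.uint8)); i=1+np.argmax(st[1:,4]); print(" ball",st[i],ce[i].round(1),ray(c,*ce[i],zr-.032+.022).round(4))
    if n=="top":
        (x,y),rad=cv2.minEnclosingCircle((e[ok][:,:2]*1000).astype(np.float32)); print(" rim circle",x,y,rad)
E
cp top0.npz top_0.npz; cp side0.npz side_0.npz
python3 level.py 0 .603 .154 .035; python3 level.py a .603 .154 .050
```

```text
top 24 20 plane slopes deg [-0.6 -0.3] z at centre 0.0367 res 0.0044
 ball [244 226  11  12  96] [249.1 231.3] [[0.601  0.1561 0.025 ]]
 rim circle 604.5216674804688 150.6891326904297 64.74601745605469
side 24 21 plane slopes deg [0.56 0.75] z at centre 0.0354 res 0.0055
 ball [271 223  11  12  97] [276.2 228.1] [[0.5994 0.1557 0.025 ]]
top 20 17 plane slopes deg [-0.34 -0.14] z at centre 0.0503 res 0.0042
 ball [243 226  12  11  95] [248.6 230.5] [[0.601  0.1555 0.04  ]]
 rim circle 606.3802490234375 152.4316864013672 67.17430114746094
side 24 21 plane slopes deg [-0.15 -0.17] z at centre 0.0499 res 0.0052
 ball [271 218  11  12  95] [275.9 223.3] [[0.5988 0.1548 0.04  ]]
```

Emit:
{"op": "carry_out", "data": {"deltas": [0,0,0.4,0,0,0,1.2,0,0,0,2.4,0,0,0,3.8,0,0,0,5.4,0,0,0,7,0,0,0,8.4,0,0,0,9,0]}}

```text
clock: 14.4
ee_pos: [0.4969, 0.1701, 0.1362]
orientation: [0.124, 1.567, -0.123]
wrist_force: [0.2, 0.3, -2.2]
gripper_width: 0.143
```

Emit:
{"op": "carry_out", "data": {"deltas": [0,0,0,0,0.1,-0.1,0,-1,0.3,-0.3,0,-2.5,0.5,-0.5,0,-4,0.7,-0.7,0,-6,0.9,-1.0,0,-8,1.1,-1.2,0,-10,1.3,-1.5,0,-12]}}

```text
clock: 15.4
ee_pos: [0.51, 0.155, 0.1362]
orientation: [0.29, 1.551, -0.289]
wrist_force: [0.2, -0.6, -2.0]
gripper_width: 0.145
```

```bash
python3 look.py b; python3 -c "
import numpy as np
a=np.radians(-9-12);print(.510+.108*np.cos(a),.155+.108*np.sin(a))"
```

```text
[0.50997509 0.15497429 0.13616312] 68.8511900875869 15.4 [-0.94  0.19  0.62  1.9  -0.12  1.1   0.94] [ 0.2 -0.6 -2. ] 0.1447629706096472
0.6108266860616978 0.11629626144910757
```

View pics/side_b.png

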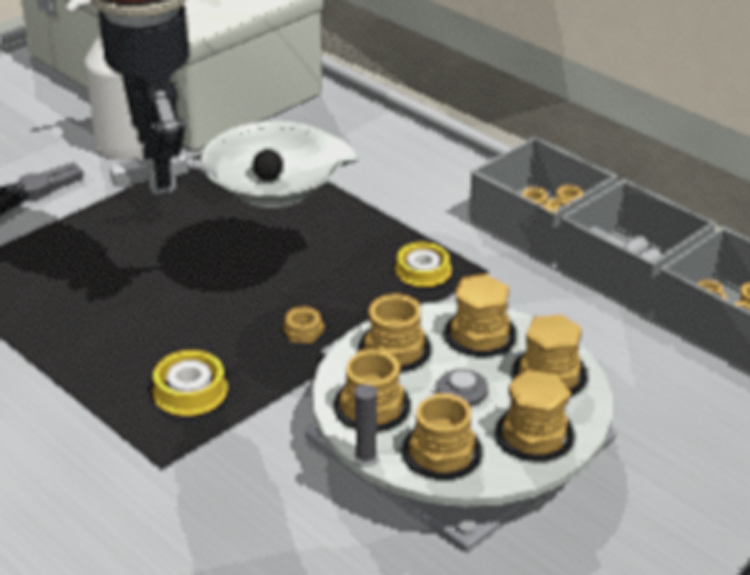

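```bash
python3 level.py b .611 .116 .141
```

```text
top 23 14 plane slopes deg [-2.38 -2.64] z at centre 0.1388 res 0.0047
 ball [253 217  12  12 110] [258.5 222.1] [[0.6092 0.1179 0.131 ]]
 rim circle 616.0565185546875 110.82445526123047 66.54686737060547
side 24 19 plane slopes deg [-1.91  0.5 ] z at centre 0.1405 res 0.0056
 ball [281 190  12  13 106] [286.4 196. ] [[0.6071 0.1188 0.131 ]]
```

Emit:
{"op": "carry_out", "data": {"deltas": [0.2,-0.1,0,-2,0.4,-0.2,0,-4.5,0.6,-0.4,0,-7,0.9,-0.5,0,-9.5,1.1,-0.6,0,-12,1.3,-0.8,0,-14.5,1.5,-0.9,0,-17,1.7,-1.0,0,-19.5], "squeeze": 120}}

```text
clock: 16.5
ee_pos: [0.5272, 0.1446, 0.1362]
orientation: [0.557, 1.497, -0.557]
wrist_force: [0.0, -0.1, -1.3]
gripper_width: 0.137
```

Emit:
{"op": "carry_out", "data": {"deltas": [0.2,-0.1,0,-2.5,0.4,-0.2,0,-5,0.6,-0.4,0,-7.5,0.9,-0.5,0,-10,1.1,-0.6,0,-12.5,1.3,-0.8,0,-15,1.5,-0.9,0,-17.5,1.7,-1.0,0,-20]}}

```text
clock: 17.5
ee_pos: [0.5444, 0.1345, 0.1362]
orientation: [0.829, 1.407, -0.828]
wrist_force: [-0.0, 0.1, -2.4]
gripper_width: 0.14
```

Emit:
{"op": "carry_out", "data": {"deltas": [0.2,-0.1,0,-2.5,0.4,-0.2,0,-5,0.6,-0.4,0,-7.5,0.9,-0.5,0,-10,1.1,-0.6,0,-12.5,1.3,-0.6,0,-15,1.5,-0.6,0,-17.5,1.6,-0.6,0,-20]}}

```text
clock: 18.5
ee_pos: [0.5605, 0.1285, 0.1362]
orientation: [1.094, 1.278, -1.094]
wrist_force: [-0.3, 0.4, -2.2]
gripper_width: 0.14
```

Emit:
{"op": "carry_out", "data": {"deltas": [0,0,0,-2,0.1,0,0,-4,0.2,0,0,-5.5,0.3,0,0,-6.7,0.3,0,0,-7.5,0.3,0,0,-8,0.3,0,0,-8,0.3,0,0,-8]}}

```text
clock: 19.5
ee_pos: [0.5635, 0.1285, 0.1362]
orientation: [1.198, 1.216, -1.198]
wrist_force: [0.7, 0.5, -1.9]
gripper_width: 0.139
```

```bash
python3 look.py c
```

```text
[0.56352807 0.12854117 0.13622523] 0.8782977791133287 19.5 [-0.98  0.33  0.82  1.8  -0.26  1.13 -0.06] [ 0.7  0.5 -1.9] 0.13893037651211756
```

View pics/side_c.png

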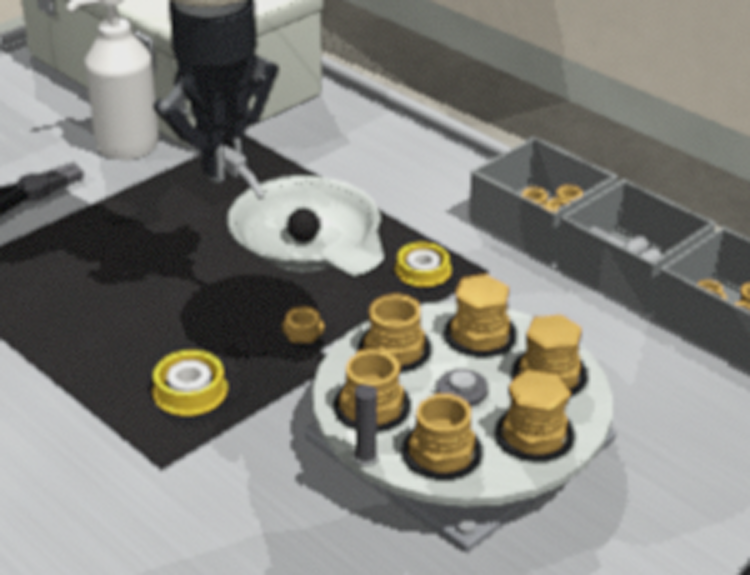

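View pics/top_c.png

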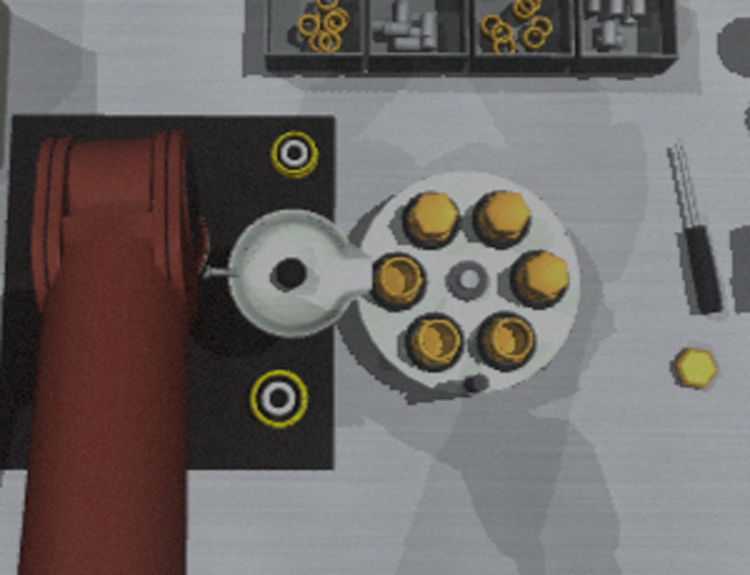

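```bash
python3 level.py c .565 .021 .141
python3 - <<'E'
from h import *
for t in ["c"]:
    c=load(f"top_{t}.npz"); P=cloud(c,c["d"]); g=c["p"].astype(int); 
    for v in (234,236,238,240,242):
        print(v,[ (u,int(g[v,u].mean()),*P[v,u].round(3)) for u in range(322,332)][::1])
E
```

```text
top 24 21 plane slopes deg [0.13 0.41] z at centre 0.1423 res 0.0045
 ball [290 234  12  12 118] [295.5 239.2] [[0.5648 0.0216 0.131 ]]
 rim circle 565.0345458984375 17.95633888244629 65.60677337646484
side 24 20 plane slopes deg [0.12 0.33] z at centre 0.1414 res 0.0058
 ball [295 214  12  13 120] [300.7 220.1] [[0.5634 0.0198 0.131 ]]
234 [(322, 168, np.float64(0.58), np.float64(-0.047), np.float64(0.125)), (323, 168, np.float64(0.58), np.float64(-0.05), np.float64(0.124)), (324, 164, np.float64(0.579), np.float64(-0.052), np.float64(0.128)), (325, 164, np.float64(0.579), np.float64(-0.055), np.float64(0.128)), (326, 164, np.float64(0.58), np.float64(-0.057), np.float64(0.125)), (327, 164, np.float64(0.58), np.float64(-0.06), np.float64(0.123)), (328, 159, np.float64(0.579), np.float64(-0.063), np.float64(0.127)), (329, 139, np.float64(0.59), np.float64(-0.069), np.float64(0.053)), (330, 76, np.float64(0.589), np.float64(-0.071), np.float64(0.059)), (331, 42, np.float64(0.589), np.float64(-0.074), np.float64(0.061))]
236 [(322, 166, np.float64(0.575), np.float64(-0.047), np.float64
[... 2030 characters left out ...]
)]
242 [(322, 170, np.float64(0.559), np.float64(-0.047), np.float64(0.121)), (323, 169, np.float64(0.558), np.float64(-0.05), np.float64(0.126)), (324, 168, np.float64(0.559), np.float64(-0.052), np.float64(0.124)), (325, 167, np.float64(0.558), np.float64(-0.055), np.float64(0.127)), (326, 171, np.float64(0.559), np.float64(-0.057), np.float64(0.124)), (327, 168, np.float64(0.559), np.float64(-0.06), np.float64(0.121)), (328, 150, np.float64(0.559), np.float64(-0.063), np.float64(0.124)), (329, 59, np.float64(0.566), np.float64(-0.068), np.float64(0.066)), (330, 57, np.float64(0.566), np.float64(-0.071), np.float64(0.07)), (331, 62, np.float64(0.564), np.float64(-0.073), np.float64(0.08))]
```

Emit:
{"op": "carry_out", "data": {"deltas": [0,-0.2,0,0,0,-0.6,0,0,0.1,-1.1,0,0,0.1,-1.6,0,0,0.1,-2.1,0,0,0.1,-2.6,0,0,0.1,-3.0,0,0,0.1,-3.2,0,0]}}

```text
clock: 20.6
ee_pos: [0.5645, 0.0962, 0.1362]
orientation: [1.198, 1.216, -1.198]
wrist_force: [-0.2, -0.8, -2.3]
gripper_width: 0.143
```

Emit:
{"op": "carry_out", "data": {"deltas": [0,0,-0.2,0,0,0,-0.4,0,0,0,-0.6,0,0,0,-0.8,0,0,0,-1,0,0,0,-1,0,0,0,-1,0,0,0,-1,0]}}

```text
clock: 21.6
ee_pos: [0.5646, 0.0962, 0.1263]
orientation: [1.198, 1.215, -1.198]
wrist_force: [-0.4, 0.4, -2.9]
gripper_width: 0.14
```

```bash
python3 look.py d;python3 level.py d .5655 -.012 .131
python3 - <<'E'
from h import *
c=load("top_d.npz"); P=cloud(c,c["d"]); g=c["p"].astype(int)
# lip region: z .11-.135 and y<-0.06
m=(P[...,2]>.108)&(P[...,2]<.14)&(P[...,1]<-.06)&(P[...,1]>-.13)&(abs(P[...,0]-.566)<.04)&((g.max(2)-g.min(2))<45)
q=P[m]; print(len(q),q.min(0),q.max(0),np.median(q,0))
for y in (-.07,-.08,-.09):
    w=abs(q[:,1]-y)<.004; print(y,q[w][:,0].min(),q[w][:,0].max())
E
```

```text
[0.56459202 0.09619248 0.12632669] 0.8545180477197333 21.6 [-0.93  0.33  0.83  1.82 -0.27  1.11  0.  ] [-0.4  0.4 -2.9] 0.13950564709056304
top 24 20 plane slopes deg [0.4  0.28] z at centre 0.1324 res 0.0045
 ball [302 234  13  12 113] [308.2 239.2] [[ 0.5662 -0.0111  0.121 ]]
 rim circle 566.9060668945312 -15.847947120666504 65.33637237548828
side 24 20 plane slopes deg [0.18 0.53] z at centre 0.1311 res 0.0059
 ball [305 224  13  13 124] [311.2 229.6] [[ 0.5646 -0.0127  0.121 ]]
313 [ 0.52648104 -0.09451102  0.10830176] [ 0.6054103  -0.06002415  0.13411552] [ 0.56819838 -0.07333114  0.11630616]
-0.07 0.5264810362651752 0.6048627660472048
-0.08 0.5399468746693865 0.59281902052695
-0.09 0.5485074278695771 0.5882575831015476
```

View pics/side_d.png

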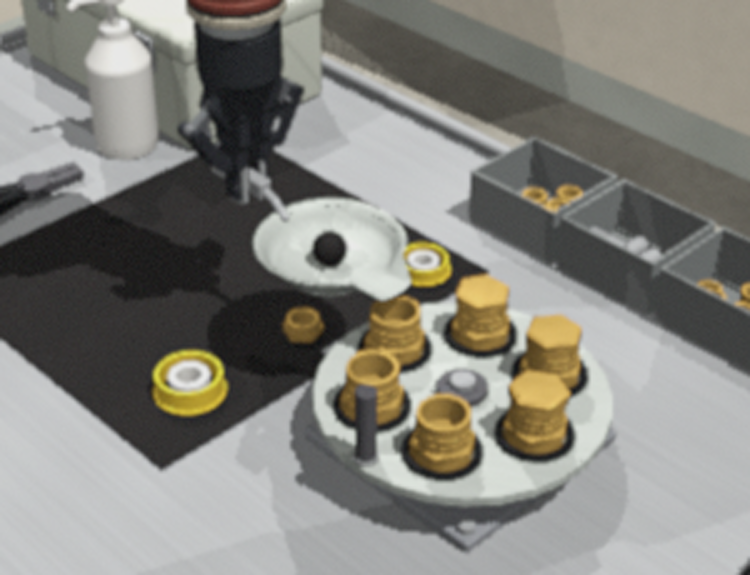

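View pics/top_d.png

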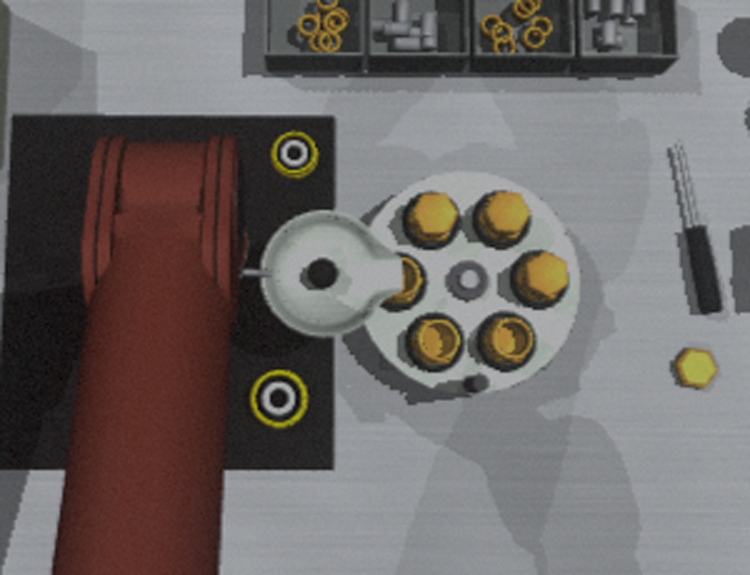

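Emit:
{"op": "carry_out", "data": {"deltas": [0,0,0,0,0,0,0,0,0,0,0,0,0,0,0,0]}}

```text
clock: 22.2
ee_pos: [0.5646, 0.0962, 0.1263]
orientation: [1.198, 1.215, -1.198]
wrist_force: [0.5, 1.0, -2.1]
gripper_width: 0.141
```

```bash
python3 dial.py topfin
python3 - <<'E'
from cell import env
o=env.get_obs(); print(o["ee_pos"],abs(o["joint_vel"]).max(),o["wrist_force"])
print(env.sign_off())
E
```

```text
cap 209 [ 0.6349 -0.1326] r 0.0775 ang 31.38
cap 214 [ 0.6357 -0.2103] r 0.0767 ang -29.09
cap 222 [ 0.5699 -0.2501] r 0.0771 ang -89.13
open 35 [ 0.5667 -0.0947] r 0.0784 ang 91.46
open 83 [ 0.5017 -0.213 ] r 0.0781 ang -149.14
open 75 [ 0.5002 -0.1353] r 0.0782 ang 151.18
[0.56458514 0.09622291 0.1263234 ] 0.0014294880018058081 [ 0.99844642  0.43686635 -2.96850484]
the job is handed in; nothing more can be done
None
```

I turned the dial one click clockwise by its hand pin and let go, so the next open valve body now stands at the loading place. Then I picked up the dish by its handle, swung it about 80° and handed the job in at about 22 s, still holding it level and still. No verdict was reported, so what follows comes from my own last checks.

- **Dial:** it sits within about half a degree of the stop. The centre of the mouth is at about (0.567, −0.095).
- **Lip:** the tip is about 1–2 mm sideways of the mouth's centre and roughly 20 mm above it. The dish does not touch the table.
- **Dish:** it points in line with the table axis to within about 1°. The tilt measured under 1° at the end.
- **Ball:** it is in the middle to within a few millimetres. The ball and rim measurements of the dish's centre differ by 3–5 mm, because the depth pictures are coarse.
- **Other things:** none of them looked moved in the pictures. I did not measure each one.

One check disagreed. During the swing, the rim fit gave a tilt of 2–3.5°, with poor residuals. I raised the grip to 120 N, and later readings came back under 1°.

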